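# Turn the reagent turntable by its ball knob

### The arm

A 6-joint arm with a two-finger parallel gripper is mounted at the origin on the work surface. World frame = base frame: x ahead of the robot, y to its left, z up, the work surface at z = 0. Lengths are in m, angles in rad, forces in N, time in s.
With the tool pointing down it reaches from about 0.35 to 0.975 m from the base axis. Payload 4.9 kg.
Tool frame: the origin (TCP) lies at the very end of the fingers, on their centre line; the grasp point (between the pads) lies ctrl.grip_point_offset behind it (ctrl.grip_point_offset is the distance from the TCP to the grasp point, in m); z points along the fingers, y is the line along which they close (so a half turn about z gives the same grasp; the last joint's range is limited). The gripper opens to 85 mm and grips with 20 to 120 N. Pads are 22 mm wide; open, the fingers measure 114 mm over their backs; the gripper's body (76 mm by 85 mm) begins 54 mm behind the grasp point. The pads swing forward as they close: fully open they stand 13 mm farther back than shut.
Start: joints at [1.148, 0.053, 1.613, -0, 1.476, -0.119], TCP at [0.187, 0.596, 0.231] pointing down, gripper open.
Joint ranges: [-3.01, 3.01], [-1.01, 2.22], [0.06, 2.58], [-1.02, 4.17], [0.09, 2.62], [-3.14, 3.14]. Speed limits (rad/s): [2.57, 2.57, 3.14, 3.14, 3.14, 3.14].

### API

Orientations are given as a rotation vector (axis times angle).
In Python, from station import ctrl gives the robot as it stands. The module is installed in compiled form; this text tells all that it offers.
- The arm moves only by the tool drive_tool, never from a script. Its argument "steps" is a list of rows, each an object with "translation": the shift along the tool's x, y, z normalised to -1 to 1, where 1 is 4 cm, a list of three; "angular": the turn, a rotation vector about the tool's x, y, z normalised to -1 to 1, where 1 is 8 degrees, a list of three; "gripper": the opening, from 0 (shut) to 1 (fully open). In form: [{"translation": [dx, dy, dz], "angular": [wx, wy, wz], "gripper": gripper}, ...]. A call has 1 to 8 rows; each row shifts and turns the commanded pose from where the row before left it, along the tool's axes as they then stand; what a row does not reach is not made up. A row lasts 1/8 s, in which the tool goes at most 62.5 mm and 10.7 degrees, less where a joint would pass 70% of its speed; a pose out of reach is approached as far as the arm can. A call with a number of a shift or a turn outside -1 to 1 is refused whole. A call with a gripper value outside its range is refused whole. The fingers move at their own pace and stop on an object; "force" is the grip in N (left out, the last holds). Time passes only in rows, so rows that do not move let the fingers close. It gives the time, the measured TCP pose, the force, the opening and the grip force at its end, in the units of the state.
- ctrl.get_obs(): the state, without advancing time (a new reading comes with each control period).
- ctrl.get_image(name): name is "scene" or "top"; returns a dict with "color" (420x560x3 uint8, red, green, blue), "depth" (420x560 float32, m along the optical axis (not along the pixel's ray), 0 where there is no reading), "fx", "fy", "cx", "cy" (pixels), "R" (3x3) and "t" (3): a world point X has camera coordinates R X + t. Camera axes: x right, y down, z forward; pixel columns grow to the right and rows downward; lengths in m; the calibration is good to about 2 mm. A picture is of the moment at which its call begins.
- ctrl.finish_job(): hands the job in; it is judged then, once.
The state is a dict: "t": time; "q": joint angles; "dq": joint speeds; "effort": joint torques, N m; "tool_pos": TCP position; "tool_rot": TCP orientation; "contact_force": force on the tool from outside, world axes, zero at the start; "wrist_torque": the same for the moment, N m; "opening": finger opening in m; "grip_force": force on a finger pad.
Only numpy, scipy, OpenCV 4.12 (cv2) and the standard library are available. Lean on these libraries where they do the work, as an engineer would, in place of code of your own. Each camera call takes 0.05 s, during which the arm holds its last target. There are 200 camera calls.

### The job

On the turntable with the blue ball knob, grip the ball and turn it until the blue-capped bottle stands at the orange pointer, then let go. Leave the other turntable, the one with the red ball, as it is.

Things in the scene. Friction and masses are not known exactly. Their poses are not given: they have to be found in the camera images.
- ball: smooth blue plastic ball knob, 40 mm in diameter, on the 16 mm steel stem in the middle of a white round turntable 212 mm across. Origin: the ball's centre, 135 mm above the bench, on the vertical turning axis. Turns stem, tray and bottles with it, either way; drags with about 0.12 N m and stays where it is left. The pads slip off unless they close level with the ball's centre
- cap (a point): centre of the top of the one blue cap (22 mm in diameter) on the blue ball's turntable, 80 mm from the turning axis, 84 mm above the bench; goes round with it. Starts 35 to 70 degrees counter-clockwise, seen from above, from the pointer. The six bottles (28 mm thick, 84 mm high) are fixed to the tray; only the stem and the ball rise above their caps
- pointer (a point): where the blue cap's centre must come: 80 mm from the turning axis, 84 mm above the bench, straight in line from the axis to the orange pointer. The pointer is an arm 20 mm wide with an upright tab 44 mm high, 145 mm from the axis, on the fixed grey foot of the blue ball's turntable
- cap2 (a point): centre of the top of the blue cap on the other turntable, of the same sizes but with a red ball knob and a pointer of its own; it must stay where it is. Either turntable may stand on the left or on the right

How it is judged:
On the way, in this order (a step that is already met when the one before it is completed fails the run):
1. the fingers grip the blue ball before its turntable has been turned (contact force between the fingers and ball above 2 N and distance of cap from where it was at the start of the episode below 0.02 m), for 0.1 s.
2. with the fingers still on the blue ball, the blue cap is at the pointer (contact force between the fingers and ball above 2 N and horizontal distance between cap and pointer below 0.015 m), for 0.1 s.
At the end, for the whole second after the job is handed in: the blue cap of the turntable with the blue ball stands within 15 mm (about 10 degrees) of its place at the orange pointer, that turntable is at rest, and the other turntable's blue cap is within 15 mm of where it began (horizontal distance between cap and pointer below 0.015 m and linear speed of ball below 0.02 m/s and angular speed of ball below 0.1 rad/s and distance of cap2 from where it was at the start of the episode below 0.015 m); the robot touches nothing.
It fails at once if the other turntable is turned (its blue cap moves more than 15 mm) (distance of cap2 from where it was at the start of the episode above 0.015 m).
It also fails if it takes over 32 s, if anything falls off the work surface, if the arm or the gripper's body presses on something with over 40 N, if the wrist force passes 120 N, or if a joint passes its speed limit or range.

## Working session

There is one attempt and no reset: what is moved stays moved. The work goes in short steps, Python scripts to look and compute and a tool call to move; the robot and the scene stay as the last step left them, time stands still between calls to the robot, and variables do not carry over. Pictures are saved under pics/ and viewed, at most 10 in all, crops included, and the job is handed in when it is done.

Besides the shell and the picture viewer there is one more tool, called after ">>>" as name(argument=value, ...), one argument or row to a line, values as JSON. drive_tool: Moves the arm, as the interface text tells. Its arguments: {"type":"object","properties":{"steps":{"type":"array"},"force":{"type":"number"}},"required":["steps"]}

```bash
mkdir -p pics; python3 - <<'E'
from station import ctrl
import cv2,pickle
d={n:ctrl.get_image(n) for n in("scene","top")}
pickle.dump(d,open("i0.pkl","wb"))
for n in d: cv2.imwrite(f"pics/{n}0.png",d[n]["color"][:,:,::-1]); print(n,d[n]["R"],d[n]["t"],d[n]["fx"])
print(ctrl.get_obs(),ctrl.grip_point_offset)
E
```

```text
scene [[ 0.15301468  0.98810524  0.0153151 ]
 [ 0.71511584 -0.10001772 -0.69181341]
 [-0.68205267  0.11680968 -0.72191388]] [-0.10289059 -0.30700564  1.38274669] 486.1917637647067
top [[-0.00859765 -0.9998888  -0.01218468]
 [-0.98625621  0.01048978 -0.16488983]
 [ 0.16499931  0.01059955 -0.98623673]] [0.00757132 0.60412536 0.74582931] 400.45972500932606
{'t': 0.1, 'q': array([ 1.14799456e+00,  5.33101416e-02,  1.61416938e+00,  5.45559183e-05,
        1.47601057e+00, -1.19024954e-01]), 'dq': array([ 0.00027849, -0.00225725, -0.00666104,  0.00026267, -0.00122148,
        0.00021659]), 'effort': array([ 5.41888130e-04, -3.94904888e+01, -3.71361065e+01, -7.66657718e-05,
        3.96969772e-03,  1.25004613e-05]), 'tool_pos': array([0.18671817, 0.59585985, 0.23016642]), 'tool_rot': array([-4.75262032e-01, -3.10486769e+00,  2.84845357e-03]), 'contact_force': array([ 0.02138788,  0.20461298, -0.45886988]), 'wrist_torque': array([-0.06905716,  0.00357406,  0.00561446]), 'grip_force': 0.0, 'opening': 0.08533075089853222} 0.0187
```

View pics/scene0.png

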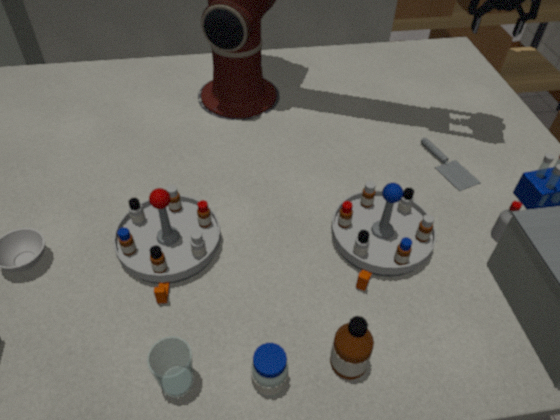

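View pics/top0.png

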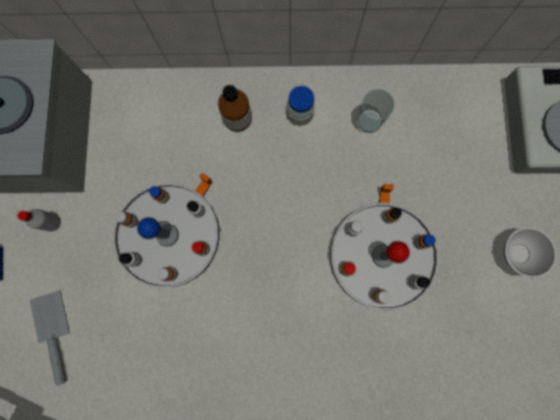

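The scene view shows the blue ball at (393,193), its blue cap at (404,244) and the orange tab at (364,281). In the top view they are at (148,228), (156,191) and (203,183). The red-ball turntable is the other one, on the robot's right.

```bash
cat > h.py <<'E'
import cv2,numpy as np
def blobs(im,kind):
    h=cv2.cvtColor(im["color"],cv2.COLOR_RGB2HSV)
    m=cv2.inRange(h,*(((105,120,50),(125,255,255)) if kind=="blue" else ((5,180,120),(14,255,255))))
    n,l,s,c=cv2.connectedComponentsWithStats(m)
    return [(np.round(c[i],1),s[i].tolist()) for i in range(1,n) if s[i,4]>12]
def ray(im,p):
    d=im["R"].T@np.array([(p[0]-im["cx"])/im["fx"],(p[1]-im["cy"])/im["fy"],1]);return -im["R"].T@im["t"],d/np.linalg.norm(d)
def near(im,kind,p): return min(blobs(im,kind),key=lambda b:np.hypot(*(b[0]-p)))
def tri(a,pa,b,pb):
    (o,d),(q,e)=ray(a,pa),ray(b,pb)
    s,t=np.linalg.lstsq(np.c_[d,-e],q-o,rcond=None)[0];x,y=o+s*d,q+t*e
    return (x+y)/2,np.linalg.norm(x-y)
def plane(im,p,z): o,d=ray(im,p);return o+d*(z-o[2])/d[2]
E
python3 - <<'E'
import pickle;from h import *
d=pickle.load(open("i0.pkl","rb"));S,T=d["scene"],d["top"]
for n,k,ps,pt,z in(("ball","blue",(393,193),(148,228),.135),("cap","blue",(404,244),(156,191),.08),("tab","orange",(364,281),(203,183),.035)):
    a,b=near(S,k,ps),near(T,k,pt);print(n,a,b,tri(S,a[0],T,b[0]),plane(S,a[0],z),plane(T,b[0],z))
print(blobs(T,"orange"),blobs(S,"orange"))
E
```

```text
ball (array([392.4, 192.4]), [383, 183, 21, 20, 296]) (array([148.3, 227.8]), [138, 218, 22, 20, 350]) (array([0.56627597, 0.24046684, 0.13564682]), np.float64(0.00022858599042116238)) [0.56564669 0.2409217  0.135     ] [0.56634174 0.24057512 0.135     ]
cap (array([405.5, 243.5]), [400, 238, 12, 12, 103]) (array([154.5, 191.3]), [149, 187, 12, 10, 88]) (array([0.64559182, 0.25211667, 0.07653328]), np.float64(0.0007123563765714741)) [0.64823529 0.25005726 0.08      ] [0.64487762 0.25130543 0.08      ]
tab (array([364.2, 274. ]), [359, 270, 12, 10, 52]) (array([202.9, 184.8]), [197, 174, 12, 21, 123]) (array([0.66968775, 0.17031437, 0.0278144 ]), np.float64(0.0026937839124041626)) [0.67446338 0.16924004 0.035     ] [0.66767779 0.16738636 0.035     ]
[(array([202.9, 184.8]), [197, 174, 12, 21, 123]), (array([388.5, 186.6]), [385, 185, 8, 5, 33]), (array([384.3, 196.9]), [380, 192, 9, 10, 74])] [(array([364.2, 274. ]), [359, 270, 12, 10, 52]), (array([161.7, 287.2]), [155, 283, 13, 10, 56])]
```

```bash
python3 - <<'E'
import pickle,cv2
d=pickle.load(open("i0.pkl","rb"))
t=cv2.resize(d["top"]["color"][160:290,100:230],(390,390),interpolation=cv2.INTER_CUBIC)
s=cv2.resize(d["scene"]["color"][170:300,320:450],(390,390),interpolation=cv2.INTER_CUBIC)
cv2.imwrite("pics/c.png",cv2.hconcat([t,s])[:,:,::-1])
E
```

```text
(no output)
```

View pics/c.png

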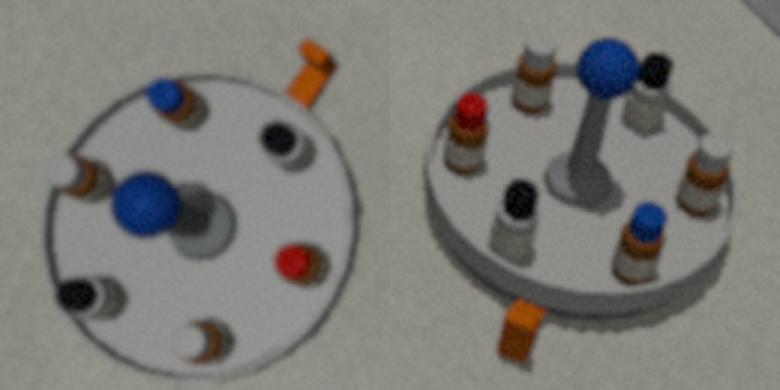

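The crops show the tab's top edge at about top (204.7,177) and scene (364.7,273.5). The ball and blue cap are clear in both views.

```bash
python3 - <<'E'
import pickle;from h import *
d=pickle.load(open("i0.pkl","rb"));S,T=d["scene"],d["top"]
b=np.array([.5662,.2405])
f=lambda n,P:print(n,P.round(4),np.hypot(*(P[:2]-b)).round(4),np.degrees(np.arctan2(P[1]-b[1],P[0]-b[0])).round(1))
f("tabtri",tri(S,(364.7,273.5),T,(204.7,177))[0])
f("tabT",plane(T,(204.7,177),.044));f("tabS",plane(S,(364.7,273.5),.044))
f("capT",plane(T,(154.5,191.3),.08));f("capS",plane(S,(405.5,243.5),.08))
# arm base where it meets the tray, and foot; shape of orange mask in depth-derived points
for n,im in d.items():
    h=cv2.cvtColor(im["color"],cv2.COLOR_RGB2HSV);m=cv2.inRange(h,(3,130,60),(16,255,255))
    x,y=(190,165) if n=="top" else (350,262)
    M=np.zeros_like(m);M[y:y+32,x:x+25]=m[y:y+32,x:x+25]
    v,u=np.nonzero(M);z=im["depth"][v,u]
    C=np.c_[(u-im["cx"])/im["fx"]*z,(v-im["cy"])/im["fy"]*z,z];W=(C-im["t"])@im["R"]
    W=W[(z>0)];print(n,len(W),np.percentile(W[:,2],[5,25,50,75,95]).round(3))
    for lo,hi in((.0,.02),(.02,.035),(.035,.055)):
        w=W[(W[:,2]>lo)&(W[:,2]<hi)]
        if len(w):f((lo,len(w)),w.mean(0))
R=cv2.Rodrigues(np.array([-4.75262032e-01,-3.10486769,2.8e-3]))[0];print(R)
E
```

```text
tabtri [0.6815 0.1639 0.0468] 0.1384 -33.6
tabT [0.6818 0.1622 0.044 ] 0.1396 -34.1
tabS [0.6795 0.1674 0.044 ] 0.1349 -32.8
capT [0.6449 0.2513 0.08  ] 0.0794 7.8
capS [0.6482 0.2501 0.08  ] 0.0826 6.6
scene 201 [0.008 0.015 0.029 0.042 0.045]
(0.0, 71) [0.6729 0.1714 0.0133] 0.1271 -33.0
(0.02, 49) [0.6875 0.1629 0.0278] 0.144 -32.6
(0.035, 79) [0.6843 0.1641 0.0425] 0.1407 -32.9
top 183 [0.011 0.013 0.015 0.041 0.044]
(0.0, 115) [0.6667 0.1728 0.0133] 0.1212 -33.9
(0.02, 14) [0.6764 0.1603 0.0276] 0.1363 -36.0
(0.035, 54) [0.681  0.1629 0.0423] 0.1385 -34.1
[[-9.54211878e-01  2.99130429e-01 -8.23456182e-04]
 [ 2.99131427e-01  9.54210446e-01 -1.67757153e-03]
 [ 2.83937799e-04 -1.84708031e-03 -9.99998254e-01]]
```

>>> drive_tool(
  steps=[
    {"translation": [-0.9,-0.434,0],"angular": [0,0,0],"gripper": 0.47},
    {"translation": [-0.9,-0.434,0],"angular": [0,0,0],"gripper": 0.47},
    {"translation": [-0.9,-0.434,0],"angular": [0,0,0],"gripper": 0.47},
    {"translation": [-0.9,-0.434,0],"angular": [0,0,0],"gripper": 0.47},
    {"translation": [-0.9,-0.434,0],"angular": [0,0,0],"gripper": 0.47},
    {"translation": [-0.9,-0.434,0],"angular": [0,0,0],"gripper": 0.47},
    {"translation": [-0.9,-0.434,0],"angular": [0,0,0],"gripper": 0.47},
    {"translation": [-0.9,-0.434,0],"angular": [0,0,0],"gripper": 0.47},
  ],
  force=60,
)

```text
t: 1.1
tool_pos: [0.4208, 0.3765, 0.2308]
tool_rot: [-0.475, -3.105, 0.001]
contact_force: [-0.3, 0.6, 1.3]
opening: 0.0403
grip_force: 0.0
```

>>> drive_tool(
  steps=[
    {"translation": [-0.9,-0.434,0],"angular": [0,0,0],"gripper": 0.47},
    {"translation": [-0.9,-0.434,0],"angular": [0,0,0],"gripper": 0.47},
    {"translation": [-0.9,-0.434,0],"angular": [0,0,0],"gripper": 0.47},
    {"translation": [-0.9,-0.434,0],"angular": [0,0,0],"gripper": 0.47},
    {"translation": [-0.9,-0.434,0],"angular": [0,0,0],"gripper": 0.47},
    {"translation": [0,0,0],"angular": [0,0,0],"gripper": 0.47},
    {"translation": [0,0,0],"angular": [0,0,0],"gripper": 0.47},
  ],
)

```text
t: 1.98
tool_pos: [0.5655, 0.2412, 0.2307]
tool_rot: [-0.475, -3.104, 0.0]
contact_force: [0.2, -0.4, -0.8]
opening: 0.04
grip_force: 0.0
```

```bash
python3 - <<'E'
from station import ctrl
import cv2,pickle
from h import *
S=ctrl.get_image("scene");o=ctrl.get_obs();p=o["tool_pos"];pickle.dump((S,o),open("i1.pkl","wb"))
print(o["t"],p,o["q"],o["opening"],o["contact_force"]);R=cv2.Rodrigues(o["tool_rot"])[0];print(R.round(3))
z=S["depth"];v,u=np.indices(z.shape);C=np.stack([(u-S["cx"])/S["fx"]*z,(v-S["cy"])/S["fy"]*z,z],-1)
W=(C-S["t"])@S["R"];L=(W-p)@R
m=(z>0)&(abs(L[...,0])<.02)&(abs(L[...,1])<.06)&(L[...,2]>-.06)&(L[...,2]<.03)
for s in(-1,1):
    k=m&(L[...,1]*s>0.015);print(s,k.sum(),np.percentile(L[k],[1,50,99],axis=0).round(4).tolist(),L[k][:,2].max())
r=S["R"]@p+S["t"];c,w=int(S["fx"]*r[0]/r[2]+S["cx"]),int(S["fy"]*r[1]/r[2]+S["cy"]);print(c,w)
cv2.imwrite("pics/g.png",cv2.resize(S["color"][w-70:w+50,c-60:c+60],(600,600),interpolation=cv2.INTER_CUBIC)[:,:,::-1])
E
```

```text
2.025 [0.56527263 0.24157475 0.23090749] [ 2.82696336e-01  2.94844182e-02  1.63745817e+00  3.78658688e-04
  1.47552675e+00 -9.85027406e-01] 0.04022821945078138 [-0.88607685 -0.04141345  0.11358614]
[[-0.954  0.298 -0.001]
 [ 0.298  0.954  0.   ]
 [ 0.001 -0.    -1.   ]]
-1 331 [[-0.015, -0.052, -0.0594], [-0.0101, -0.0311, -0.0464], [0.0083, -0.0208, -0.0063]] -0.004134521271261624
1 382 [[-0.0149, 0.019, -0.0597], [-0.0093, 0.0279, -0.0442], [0.0092, 0.0507, -0.0057]] -0.00271325638419884
402 153
```

View pics/g.png

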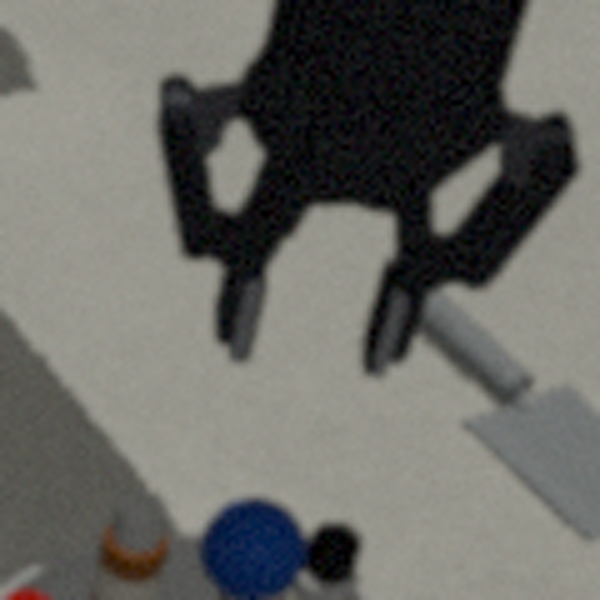

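At 40 mm opening the fingertips end about 4.5 mm short of the TCP. So I'll grip with the TCP at z ≈ 0.112, which puts the pads level with the ball's centre.

>>> drive_tool(
  steps=[
    {"translation": [-0.03,-0.02,0],"angular": [0,0,0],"gripper": 0.85},
    {"translation": [0,0,0],"angular": [0,0,0],"gripper": 0.85},
    {"translation": [0,0,0.7],"angular": [0,0,0],"gripper": 0.85},
    {"translation": [0,0,0.7],"angular": [0,0,0],"gripper": 0.85},
    {"translation": [0,0,0.7],"angular": [0,0,0],"gripper": 0.85},
    {"translation": [0,0,0.6],"angular": [0,0,0],"gripper": 0.85},
    {"translation": [0,0,0.27],"angular": [0,0,0],"gripper": 0.85},
    {"translation": [0,0,0],"angular": [0,0,0],"gripper": 0.85},
  ],
)

```text
t: 3.02
tool_pos: [0.5664, 0.24, 0.112]
tool_rot: [-0.475, -3.104, 0.001]
contact_force: [-0.0, -0.2, -0.5]
opening: 0.0728
grip_force: 0.0
```

>>> drive_tool(
  steps=[
    {"translation": [0,0,0],"angular": [0,0,0],"gripper": 0.3},
    {"translation": [0,0,0],"angular": [0,0,0],"gripper": 0.3},
    {"translation": [0,0,0],"angular": [0,0,0],"gripper": 0.3},
    {"translation": [0,0,0],"angular": [0,0,0],"gripper": 0.3},
    {"translation": [0,0,0],"angular": [0,0,0],"gripper": 0.3},
    {"translation": [0,0,0],"angular": [0,0,0],"gripper": 0.3},
  ],
  force=60,
)

```text
t: 3.78
tool_pos: [0.568, 0.2408, 0.1145]
tool_rot: [0.475, 3.103, 0.004]
contact_force: [-1.2, 1.7, 6.1]
opening: 0.0376
grip_force: 59.7
```

The grip pushed the hand up 2.5 mm with 6 N, so the pads closed slightly above the ball's centre. I'll regrip a little lower.

>>> drive_tool(
  steps=[
    {"translation": [0,0,0],"angular": [0,0,0],"gripper": 0.7},
    {"translation": [0,0,0],"angular": [0,0,0],"gripper": 0.7},
    {"translation": [0,0,0],"angular": [0,0,0],"gripper": 0.7},
    {"translation": [0,0,0.1],"angular": [0,0,0],"gripper": 0.7},
    {"translation": [0,0,0],"angular": [0,0,0],"gripper": 0.7},
  ],
)

```text
t: 4.4
tool_pos: [0.5665, 0.2397, 0.1077]
tool_rot: [-0.475, -3.104, 0.001]
contact_force: [-1.2, -0.4, -0.4]
opening: 0.0597
grip_force: 0.0
```

>>> drive_tool(
  steps=[
    {"translation": [0,0,0],"angular": [0,0,0],"gripper": 0.3},
    {"translation": [0,0,0],"angular": [0,0,0],"gripper": 0.3},
    {"translation": [0,0,0],"angular": [0,0,0],"gripper": 0.3},
    {"translation": [0,0,0],"angular": [0,0,0],"gripper": 0.3},
    {"translation": [0,0,0],"angular": [0,0,0],"gripper": 0.3},
    {"translation": [0,0,0],"angular": [0,0,0],"gripper": 0.3},
  ],
  force=40,
)

```text
t: 5.15
tool_pos: [0.5672, 0.241, 0.1089]
tool_rot: [0.475, 3.105, 0.004]
contact_force: [1.1, 4.6, -0.8]
opening: 0.0379
grip_force: 40.2
```

The vertical force is now near zero, so the grip is level. I'll turn clockwise seen from above, which is + about tool z.

>>> drive_tool(
  steps=[
    {"translation": [0,0,0],"angular": [0,0,0.3],"gripper": 0.3},
    {"translation": [0,0,0],"angular": [0,0,0.5],"gripper": 0.3},
    {"translation": [0,0,0],"angular": [0,0,0.5],"gripper": 0.3},
    {"translation": [0,0,0],"angular": [0,0,0.5],"gripper": 0.3},
    {"translation": [0,0,0],"angular": [0,0,0.5],"gripper": 0.3},
    {"translation": [0,0,0],"angular": [0,0,0.4],"gripper": 0.3},
    {"translation": [0,0,0],"angular": [0,0,0.3],"gripper": 0.3},
    {"translation": [0,0,0],"angular": [0,0,0],"gripper": 0.3},
  ],
)

```text
t: 6.15
tool_pos: [0.5668, 0.2401, 0.1089]
tool_rot: [-1.11, -2.938, -0.0]
contact_force: [-1.5, 2.0, 1.7]
opening: 0.0383
grip_force: 40.3
```

```bash
cat > m.py <<'E'
from station import ctrl
import pickle,sys;from h import *
d={n:ctrl.get_image(n) for n in("scene","top")};b=np.array([.5662,.2405])
old=pickle.load(open("i0.pkl","rb"))
o=ctrl.get_obs();print(o["t"],o["tool_pos"],o["q"][5])
for n in d:
    for q,s in blobs(d[n],"blue"):
        P=plane(d[n],q,.08);r=np.hypot(*(P[:2]-b))
        if r<.12:print(n,q,s,P.round(4),r.round(4),np.degrees(np.arctan2(P[1]-b[1],P[0]-b[0])).round(1))
    cv2.imwrite(f"pics/{n}_{sys.argv[1]}.png",d[n]["color"][:,:,::-1])
E
python3 m.py a
```

```text
6.25 [0.56677552 0.24010924 0.10884401] -0.5690109545332084
scene [391.9 192.6] [383, 184, 19, 19, 294] [0.5144 0.2676 0.08  ] 0.0585 152.3
scene [388.  244.4] [383, 238, 11, 13, 110] [0.6457 0.2167 0.08  ] 0.083 -16.7
top [171.8 191.9] [167, 187, 11, 11, 86] [0.6433 0.2176 0.08  ] 0.0804 -16.5
```

It turned 23.8°. About 17° remain.

>>> drive_tool(
  steps=[
    {"translation": [0,0,0],"angular": [0,0,0.3],"gripper": 0.3},
    {"translation": [0,0,0],"angular": [0,0,0.5],"gripper": 0.3},
    {"translation": [0,0,0],"angular": [0,0,0.5],"gripper": 0.3},
    {"translation": [0,0,0],"angular": [0,0,0.5],"gripper": 0.3},
    {"translation": [0,0,0],"angular": [0,0,0.3],"gripper": 0.3},
    {"translation": [0,0,0],"angular": [0,0,0],"gripper": 0.3},
    {"translation": [0,0,0],"angular": [0,0,0],"gripper": 0.3},
  ],
)

```text
t: 7.12
tool_pos: [0.5662, 0.2396, 0.1088]
tool_rot: [-1.527, -2.744, 0.003]
contact_force: [-4.9, 0.7, 4.6]
opening: 0.0381
grip_force: 40.5
```

```bash
python3 m.py b
```

```text
7.225 [0.56619465 0.23964662 0.10880287] -0.27579634311897366
scene [390.5 192.5] [382, 184, 17, 19, 246] [0.5137 0.2649 0.08  ] 0.0579 155.1
scene [375.9 241.4] [371, 235, 11, 14, 121] [0.6355 0.1963 0.08  ] 0.0822 -32.5
top [182.1 196.8] [177, 192, 11, 11, 89] [0.6334 0.1973 0.08  ] 0.0799 -32.7
top [154.7 223.3] [150, 219, 10, 11, 53] [0.5822 0.2481 0.08  ] 0.0178 25.4
```

View pics/scene_b.png

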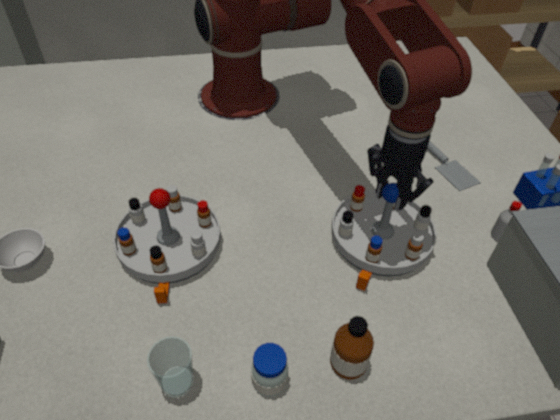

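The picture shows the blue cap (376,241) in line with the axis and the orange tab (364,275), about 1° off. The red-ball turntable is unchanged. Now I'll release and go up.

>>> drive_tool(
  steps=[
    {"translation": [0,0,0],"angular": [0,0,0],"gripper": 0.9},
    {"translation": [0,0,0],"angular": [0,0,0],"gripper": 0.9},
    {"translation": [0,0,0],"angular": [0,0,0],"gripper": 0.9},
    {"translation": [0,0,0],"angular": [0,0,0],"gripper": 0.9},
    {"translation": [0,0,-0.4],"angular": [0,0,0],"gripper": 0.9},
    {"translation": [0,0,-0.8],"angular": [0,0,0],"gripper": 0.9},
    {"translation": [0,0,-0.9],"angular": [0,0,0],"gripper": 0.9},
    {"translation": [0,0,-0.9],"angular": [0,0,0],"gripper": 0.9},
  ],
)

```text
t: 8.22
tool_pos: [0.5671, 0.2399, 0.2311]
tool_rot: [1.527, 2.744, 0.002]
contact_force: [0.1, 0.4, -1.0]
opening: 0.0767
grip_force: 0.0
```

>>> drive_tool(
  steps=[
    {"translation": [0,0,-0.3],"angular": [0,0,0],"gripper": 0.9},
    {"translation": [0,0,0],"angular": [0,0,0],"gripper": 0.9},
    {"translation": [0,0,0],"angular": [0,0,0],"gripper": 0.9},
  ],
)

```text
t: 8.6
tool_pos: [0.566, 0.2396, 0.2384]
tool_rot: [-1.527, -2.743, 0.004]
contact_force: [-1.3, -0.7, -0.4]
opening: 0.0768
grip_force: 0.0
```

```bash
python3 m.py c
```

```text
8.7 [0.56602076 0.23965088 0.2382178 ] -0.2754188493236643
scene [392.2 192.7] [383, 184, 19, 19, 286] [0.5148 0.2682 0.08  ] 0.0584 151.7
scene [376.  241.5] [371, 235, 11, 14, 118] [0.6357 0.1965 0.08  ] 0.0823 -32.3
top [182.1 197. ] [177, 192, 11, 11, 91] [0.633  0.1973 0.08  ] 0.0796 -32.9
top [148.1 227.5] [138, 218, 22, 20, 340] [0.5743 0.2604 0.08  ] 0.0215 67.9
```

```bash
python3 -c "
from station import ctrl
print(ctrl.finish_job())"
```

```text
the job is handed in; nothing more can be done
None
```

The blue-capped bottle now stands about 1° from the orange pointer by my last camera measurement. The ball is released, the arm is clear, the red-ball turntable was not touched, and the job is handed in; the hand-in returned no verdict.

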